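# Bolt the light tool case

### The job

The light wooden tool case is about to be carried off: bolt its lid shut by sliding its brass bolt fully home through the keeper, and let go of it. Leave the bolt of the dark case drawn back as it is.

Things in the scene. Friction and masses are not known exactly. Their poses are not given: they have to be found in the camera images.
- light_case: Closed light-wood case with brass fittings, 130 (its x) by 200 mm (its y), lid top at z = 66 mm, fast on the bench. Origin: centre of its underside, z up. Its brass bolt lies on dark plates on the lid at x = 0 and slides to the case's +y through guide staples at y = -8 and 26 mm into the keeper staple at y = 48 to 70 mm (staple tops: z = 90 mm). A like dark case stands 0.25 to 0.4 m beside it.
- light_knob (a point): Centre of the upright brass knob on the light case's bolt: a cylinder 18 mm in diameter, z = 91 to 117 mm above the bench (this point: 104 mm), on a 9 mm stem. It rides at x = 0 of the case from y = -75 mm (drawn back) to y = -25 mm (home). Fingertips above z = 91 mm clear all the fittings. Axes parallel to the case's.
- light_bolt (a joint): How far the light case's bolt has been slid toward its keeper (the case's +y), in m: 0 drawn back, 0.05 fully home at a firm stop; it starts between 0 and 0.012. It slides with about 2 N of friction and stays where it is left.
- dark_bolt (a joint): The same for the bolt of the dark case, which shall stay drawn back; it starts between 0 and 0.012.

How it is judged:
By the outcome, as a careful person would: the job done as asked, in the order asked, and still so for the second after the job is handed in, with the robot touching nothing.
It also fails if it takes over 32 s, if anything falls off the work surface, if the arm or the gripper's body presses on something with over 40 N, if the wrist force passes 120 N, or if a joint passes its speed limit or range.

### The arm

A 6-joint arm with a two-finger parallel gripper is mounted at the origin on a cart in front of the work surface, level with it; the furniture and walls round the work are solid. World frame = base frame: x ahead of the robot, y to its left, z up, the work surface at z = 0. Lengths are in mm, angles in rad, forces in N, time in s.
With the tool pointing down it reaches from about 350 to 775 mm from the base axis. Payload 7.3 kg.
Tool frame: the origin (TCP) lies midway between the tips of the shut fingers; the grasp point (between the pads) lies 19 mm behind it; z points along the fingers, y is the line along which they close (so a half turn about z gives the same grasp; the last joint's range is limited). The gripper opens to 92 mm and grips with 3 to 60 N. Pads are 19 mm wide; open, the fingers measure 130 mm over their backs; the gripper's body (75 mm by 190 mm) begins 47 mm behind the grasp point.
Start: joints at [-1.301, 0.342, 1.524, -0, 1.275, -0.146], TCP at [212.083, -480.277, 226.741] pointing down, gripper open.
Joint ranges: [-2.53, 2.53], [-0.77, 2.02], [0.04, 2.7], [-1, 4.14], [0.28, 2.66], [-3.11, 3.11]. Speed limits (rad/s): [2.57, 2.57, 3.14, 3.14, 3.14, 3.14].

### API

Orientations are given as [roll, pitch, yaw] about the fixed x, y, z axes, in that order (R = Rz(yaw) Ry(pitch) Rx(roll)).
In Python, from plant import get_obs, capture, camera_model, close_job, search_frame, regions_of, pinpoint gives the robot as it stands. The module is installed in compiled form; this text tells all that it offers.
- The arm moves only by the shell command python3 -m pendant 'ROWS'. ROWS is JSON, one flat list of numbers, 7 for each row, row after row: the shift along the tool's x, y, z in units of 30 mm (1.0 is 30 mm), then the turn, a rotation vector about the tool's x, y, z in units of 4 degrees (1.0 is 4 degrees), then the closure, from -1 (fully open) to 1 (shut), so that 0 is half open. In form: [dx, dy, dz, wx, wy, wz, gripper, dx, dy, dz, wx, wy, wz, gripper, ...]. A call has 1 to 12 rows; each row shifts and turns the commanded pose from where the row before left it, along the tool's axes as they then stand; what a row does not reach is not made up. A row lasts 1/10 s, in which the tool goes at most 50 mm and 8.59 degrees, less where a joint would pass 70% of its speed; a pose out of reach is approached as far as the arm can. A call with a number of a shift or a turn outside -1 to 1 is refused whole. A call with a gripper value outside its range is refused whole. The fingers move at their own pace and stop on an object; the grip force is fixed at half the most. Time passes only in rows, so rows that do not move let the fingers close. It gives the time, the measured TCP pose, the force, the opening and the grip force at its end, in the units of the state.
- get_obs(): the state, without advancing time (a new reading comes with each control period).
- capture(name): name is "scene" or "side" or "wrist"; returns the picture (400x640x3 uint8, red, green, blue); there is no depth.
- camera_model(name): a dict with "fov_y" (degrees; the focal length in pixels is half the picture's height over the tangent of half this angle, whatever the lens; pixels are square), "cx", "cy" (the principal point, pixels), "pose" (4x4, takes a point from camera to world coordinates). Camera axes: x right, y up, looking along -z (the intrinsics and any distortion apply to the point x, -y, -z); pixel columns grow to the right and rows downward; lengths in mm; the calibration is good to about 2 mm. The wrist camera is an equidistant fisheye: a pixel r from the principal point sees the ray r / f radians off the axis. A picture is of the moment at which its call begins: read the wrist's pose just before it. camera_model takes no time and is no camera call; for the wrist camera it gives the pose at the moment of the call.
- close_job(): hands the job in; it is judged then, once.
Trained networks look in the newest picture that a camera, given by its name, has taken for a name from the list of things; names that differ only in an ending like _2 or _b are one class to them, and where a whole thing is asked for, a point or a joint stands for the part that bears it (a point fixed in the world has none). Each returns a list of dicts, best first, with "score" (0 to 1); they miss things now and then, are a little off and sometimes report something else, mostly with a low value. They report only what shows in the picture. A call takes as long as a camera call.
- search_frame(camera, thing): "location" ([column, row] in pixels, amid what is visible of it).
- regions_of(camera, thing): "pixels" (400x640 bool, what is visible of it) and "location" ([column, row] in pixels, amid what is visible of it).
- pinpoint(camera, thing): "location" ([column, row] in pixels: a listed point, or the origin of a listed thing).
The state is a dict: "time": time; "joint_positions": joint angles; "dq": joint speeds; "tau": joint torques, N m; "tool_pos": TCP position; "tcp_rot": TCP orientation; "contact_force": force on the tool from outside, world axes, zero at the start; "moment": the same for the moment, N m; "grip_width": finger opening in mm; "finger_force": force on a finger pad.
Only numpy, scipy, OpenCV 4.12 (cv2) and the standard library are available. Lean on these libraries where they do the work, as an engineer would, in place of code of your own. Each camera call takes 0.05 s, during which the arm holds its last target. There are 200 camera calls.

## Working session

There is one attempt and no reset: what is moved stays moved. The work goes in short steps, Python scripts to look and compute and a shell command to move; the robot and the scene stay as the last step left them, time stands still between calls to the robot, and variables do not carry over. Pictures are saved under pics/ and viewed, at most 10 in all, crops included, and the job is handed in when it is done.

```bash
mkdir -p pics
cat > h.py <<'E'
import numpy as np, cv2
from plant import *
def ray(m,px):
    P=np.array(m["pose"]);f=200/np.tan(np.radians(m["fov_y"])/2)
    u=(px[0]-m["cx"])/f;v=(px[1]-m["cy"])/f
    return P[:3,3],P[:3,:3]@np.array([u,-v,-1.])
def atz(m,px,z):
    o,d=ray(m,px);return o+d*(z-o[2])/d[2]
def tri(rs):
    A=0;b=0
    for o,d in rs:
        d=d/np.linalg.norm(d);M=np.eye(3)-np.outer(d,d);A=A+M;b=b+M@o
    return np.linalg.solve(A,b)
E
python3 - <<'E'
from h import *
o=get_obs();print(o["time"],o["tool_pos"],o["tcp_rot"],o["grip_width"])
ims=[]
for c in("scene","side"):
    im=capture(c);ims.append(im);m=camera_model(c)
    print(c,{k:m[k] for k in m if k!="pose"},np.round(m["pose"],2).tolist())
    for t,z in(("light_knob",104),("light_case",0)):
        for r in pinpoint(c,t)[:3]: print(t,r["score"],np.round(r["location"],1),atz(m,r["location"],z).round(1))
    for t in ("light_case","dark_bolt"):
        for r in search_frame(c,t)[:2]: print("sf",t,r["score"],np.round(r["location"],1))
    cv2.imwrite(f"pics/{c}1.png",im[:,:,::-1])
E
```

```text
0.0 [ 211.97559978 -479.84191723  226.02643091] [-3.14000408e+00 -2.45902865e-04  4.15803772e-01] 91.72870549798022
scene {'fov_y': 42.74308411668018, 'cx': 324.78826140657105, 'cy': 191.38095361585928} [[-0.89, 0.32, -0.32, 245.96], [-0.45, -0.64, 0.63, 597.13], [-0.0, 0.7, 0.71, 780.58], [0.0, 0.0, 0.0, 1.0]]
light_knob 0.81 [298.3 215.6] [562.   75.4 104. ]
light_case 0.79 [284.1 277.1] [560.9 140.4   0. ]
sf light_case 0.65 [279.6 265.8]
sf dark_bolt 0.84 [387.  146.6]
side {'fov_y': 49.11907400078695, 'cx': 324.0274368089213, 'cy': 193.71120451225784} [[1.0, 0.0, -0.03, 503.08], [-0.03, 0.4, -0.92, -897.36], [0.01, 0.92, 0.4, 471.08], [0.0, 0.0, 0.0, 1.0]]
light_knob 0.68 [335.2 168.5] [558.1  89.5 104. ]
light_case 0.96 [335.  195.6] [562.9 163.2   0. ]
light_case 0.31 [338.5 171.7] [582.2 341.3   0. ]
sf light_case 0.68 [336.2 183.8]
sf dark_bolt 0.9 [311.1 227.8]
```

View pics/scene1.png

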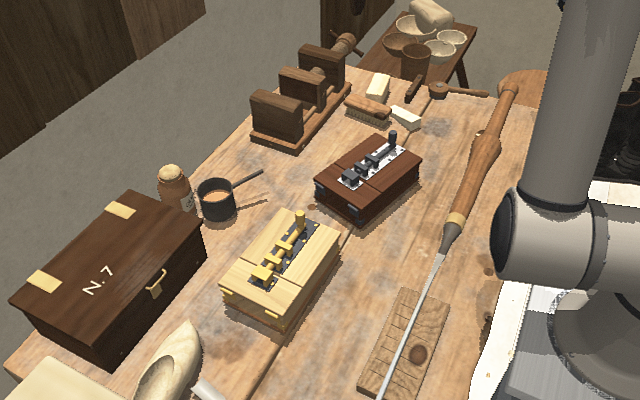

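View pics/side1.png

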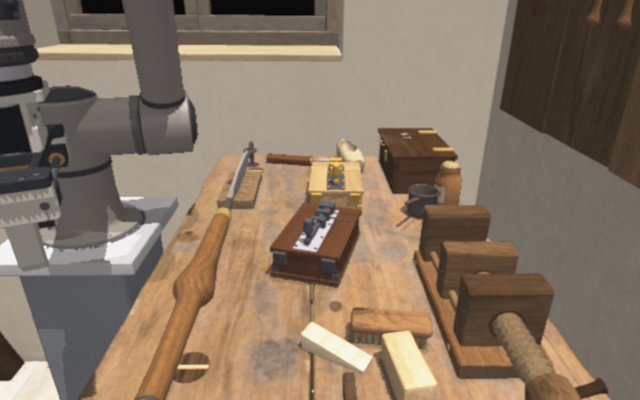

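The scene view shows the light case with its knob at (300,215) and its keeper at about (262,272). The dark case is at (368,175). In the side view the light case is behind the dark one, with its knob at (335,168).

Run:
```python
from h import *
s=camera_model("scene");d=camera_model("side")
k=tri([ray(s,(298.3,215.6)),ray(d,(335.2,168.5))]);print("knob",k)
c=tri([ray(s,(284.1,277.1)),ray(d,(335,195.6))]);print("case",c)
kk=atz(s,(298.3,215.6),104);ke=atz(s,(262,269),90);print(ke, np.degrees(np.arctan2(*(ke-kk)[[1,0]])))
# target hover
o=get_obs();y=o["tcp_rot"][2];D=kk-np.array(o["tool_pos"])
print("tool dx,dy units",(D[0]*np.cos(y)+D[1]*np.sin(y))/30,(D[0]*np.sin(y)-D[1]*np.cos(y))/30)
w=camera_model("wrist");print(np.round(w["pose"],2).tolist(),w["fov_y"])
```

```text
knob [558.58227461  78.99848327 108.40293559]
case [559.99202488 144.5929039    7.5183887 ]
[565.30495201 195.31383226  90.        ] 88.40816632076056
tool dx,dy units 18.149940443712442 -12.231607751727372
[[0.4, 0.88, 0.26, 284.23], [-0.91, 0.39, 0.12, -449.04], [0.0, -0.29, 0.96, 385.17], [0.0, 0.0, 0.0, 1.0]] 65.70646984690485
```

```bash
python3 -m pendant '[1,-0.67,0,0,0,0,-1, 1,-0.67,0,0,0,0,-1, 1,-0.67,0,0,0,0,-1, 1,-0.67,0,0,0,0,-1, 1,-0.67,0,0,0,0,-1, 1,-0.67,0,0,0,0,-1, 1,-0.67,0,0,0,0,-1, 1,-0.67,0,0,0,0,-1, 1,-0.67,0,0,0,0,-1, 1,-0.67,0,0,0,0,-1, 1,-0.67,0,0,0,0,-1, 1,-0.67,0,0,0,0,-1]' && python3 -m pendant '[1,-0.7,0,0,0,0,-1, 1,-0.7,0,0,0,0,-1, 1,-0.7,0,0,0,0,-1, 1,-0.7,0,0,0,0,-1, 1,-0.7,0,0,0,0,-1, 1,-0.7,0,0,0,0,-1, 0,0,0,0,0,-1,-1, 0,0,0,0,0,-1,-1, 0,0,0,0,0,-1,-1, 0,0,0,0,0,-1,-1, 0,0,0,0,0,-1,-1, 0,0,0,0,0,-1,-1]' && python3 -m pendant '[0,0,0,0,0,-1,-1, 0,0,0,0,0,-1,-1, 0,0,0,0,0,-1,-1, 0,0,0,0,0,-1,-1, 0,0,0,0,0,-1,-1, 0,0,0,0,0,-1,-1, 0,0,0,0,0,-1,-1, 0,0,0,0,0,-1,-1, 0,0,0,0,0,-1,-1, 0,0,0,0,0,-1,-1, 0,0,0,0,0,0,-1, 0,0,0,0,0,0,-1]'
cat >> h.py <<'E'
def fray(m,px):
    P=np.array(m["pose"]);f=200/np.tan(np.radians(m["fov_y"])/2)
    a,b=px[0]-m["cx"],px[1]-m["cy"];r=np.hypot(a,b)+1e-9;t=r/f
    return P[:3,3],P[:3,:3]@np.array([a/r*np.sin(t),-b/r*np.sin(t),-np.cos(t)])
def fatz(m,px,z):
    o,d=fray(m,px);return o+d*(z-o[2])/d[2]
E
python3 - <<'E'
from h import *
o=get_obs();print(o["time"],o["tool_pos"],o["tcp_rot"])
m=camera_model("wrist");im=capture("wrist");cv2.imwrite("pics/w1.png",im[:,:,::-1])
for t,z in(("light_knob",104),("light_case",0)):
    for r in pinpoint("wrist",t)[:3]: print(t,r["score"],np.round(r["location"],1),fatz(m,r["location"],z).round(1))
E
```

```text
time: 1.7
tool_pos: [444.7, -112.9, 226.9]
tcp_rot: [3.141, -0.0, 0.416]
contact_force: [-1.2, -0.4, 1.4]
grip_width: 91.8
finger_force: 0.0
time: 2.9
tool_pos: [557.7, 73.8, 226.7]
tcp_rot: [3.142, 0.0, 0.838]
contact_force: [-0.1, -1.0, -0.7]
grip_width: 91.8
finger_force: 0.0
time: 4.1
tool_pos: [557.8, 73.7, 226.7]
tcp_rot: [3.142, 0.0, 1.531]
contact_force: [0.5, 0.1, 1.1]
grip_width: 91.8
finger_force: 0.0
4.1 [557.75972607  73.72381912 226.68698569] [3.14158419e+00 1.17082512e-04 1.53094525e+00]
light_knob 0.78 [320.3 194.5] [561.  74. 104.]
light_knob 0.6 [319.1 120.3] [562.5 143.2 104. ]
light_case 0.71 [321.8 120.1] [566.  140.5   0. ]
```

View pics/w1.png

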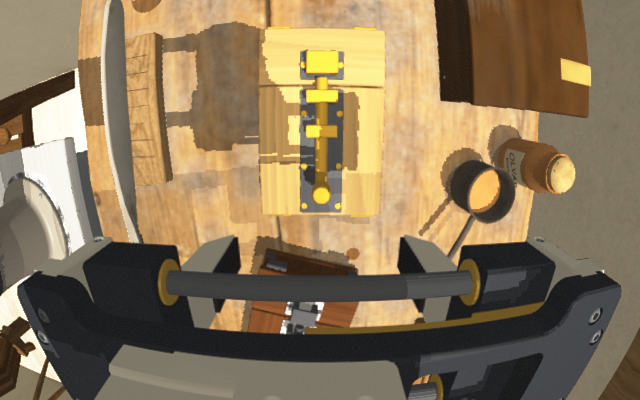

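The wrist view shows the light case below the gripper, with the knob at (321,194) and the keeper at (322,62) in line with the tool's x. The knob comes out at (561,74), which agrees with the scene camera (562,75). I'll align, descend and grip.

```bash
python3 -m pendant '[0,0.12,0,0,0,-0.2,-1, 0,0,1,0,0,0,-1, 0,0,1,0,0,0,-1, 0,0,1,0,0,0,-1, 0,0,0.7,0,0,0,-1, 0,0,0.4,0,0,0,-1, 0,0,0.27,0,0,0,-1, 0,0,0,0,0,0,-1, 0,0,0,0,0,0,-1]' && python3 -m pendant '[0,0,0,0,0,0,1, 0,0,0,0,0,0,1, 0,0,0,0,0,0,1, 0,0,0,0,0,0,1, 0,0,0,0,0,0,1, 0,0,0,0,0,0,1, 0,0,0,0,0,0,1, 0,0,0,0,0,0,1, 0,0,0,0,0,0,1, 0,0,0,0,0,0,1]'
```

```text
time: 5.15
tool_pos: [562.0, 73.6, 96.5]
tcp_rot: [3.14, 0.0, 1.547]
contact_force: [0.3, -0.1, 0.2]
grip_width: 91.7
finger_force: 0.0
time: 6.15
tool_pos: [559.9, 73.6, 95.4]
tcp_rot: [-3.138, 0.0, 1.547]
contact_force: [-1.5, 0.1, 7.8]
grip_width: 17.1
finger_force: 30.1
```

```bash
python3 -m pendant '[0.2,0,0,0,0,0,1, 0.2,0,0,0,0,0,1, 0.2,0,0,0,0,0,1, 0.2,0,0,0,0,0,1, 0.2,0,0,0,0,0,1, 0.2,0,0,0,0,0,1, 0,0,0,0,0,0,1, 0,0,0,0,0,0,1]'
```

```text
time: 6.95
tool_pos: [561.7, 110.6, 95.5]
tcp_rot: [-3.141, -0.001, 1.547]
contact_force: [-4.8, 2.2, 3.2]
grip_width: 16.8
finger_force: 30.0
```

```bash
python3 -m pendant '[0.07,0,0,0,0,0,1, 0.07,0,0,0,0,0,1, 0,0,0,0,0,0,1]'; python3 -m pendant '[0.07,0,0,0,0,0,1, 0.07,0,0,0,0,0,1, 0,0,0,0,0,0,1]'
```

```text
time: 7.25
tool_pos: [561.8, 112.4, 95.4]
tcp_rot: [-3.14, 0.003, 1.547]
contact_force: [-5.0, -6.2, 3.6]
grip_width: 16.6
finger_force: 30.0
time: 7.55
tool_pos: [561.8, 112.7, 95.5]
tcp_rot: [-3.139, 0.009, 1.547]
contact_force: [-6.6, -22.7, 5.2]
grip_width: 16.8
finger_force: 30.0
```

Firm resistance at y = 112.7, with 23 N against a 39 mm travel. I'll push slightly more, release, rise and verify.

```bash
python3 -m pendant '[0.04,0,0,0,0,0,1, 0,0,0,0,0,0,1]'; python3 -m pendant '[-0.15,0,0,0,0,0,1, 0,0,0,0,0,0,-1, 0,0,0,0,0,0,-1, 0,0,0,0,0,0,-1, 0,0,0,0,0,0,-1, 0,0,0,0,0,0,-1, 0,0,-0.5,0,0,0,-1, 0,0,-1,0,0,0,-1, 0,0,-1,0,0,0,-1, 0,0,-1,0,0,0,-1, 0,0,-1,0,0,0,-1, 0,0,0,0,0,0,-1]'
python3 - <<'E'
from h import *
m=camera_model("wrist");im=capture("wrist");s=camera_model("scene")
cv2.imwrite("pics/w2.png",cv2.resize(im[0:260,220:420],None,fx=2.3,fy=2.3)[:,:,::-1])
for r in pinpoint("wrist","light_knob")[:2]: print(r["score"],np.round(r["location"],1),fatz(m,r["location"],104).round(1))
for r in pinpoint("wrist","light_case")[:2]: print(r["score"],np.round(r["location"],1),fatz(m,r["location"],0).round(1))
im=capture("scene");cv2.imwrite("pics/s2.png",cv2.resize(im[120:340,200:440],None,fx=2.5,fy=2.5)[:,:,::-1])
for r in pinpoint("scene","light_knob")[:2]: print(r["score"],np.round(r["location"],1),atz(s,r["location"],104).round(1))
E
```

```text
time: 7.75
tool_pos: [561.8, 112.7, 95.5]
tcp_rot: [-3.139, 0.01, 1.547]
contact_force: [-7.0, -27.6, 4.9]
grip_width: 17.0
finger_force: 30.0
time: 8.95
tool_pos: [564.5, 115.1, 235.3]
tcp_rot: [3.133, -0.001, 1.547]
contact_force: [0.7, -0.7, 0.9]
grip_width: 91.6
finger_force: 0.0
0.64 [311.7 191.8] [560.6 116.1 104. ]
0.63 [314.5 155.1] [563.5 137.3   0. ]
0.7 [289.2 232.9] [556.8 117.5 104. ]
```

View pics/w2.png

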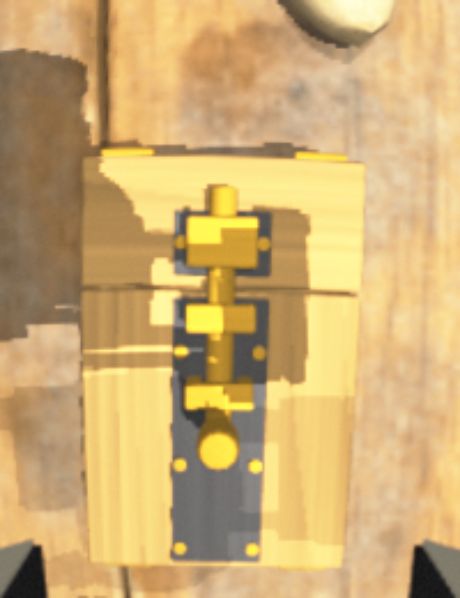

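View pics/s2.png

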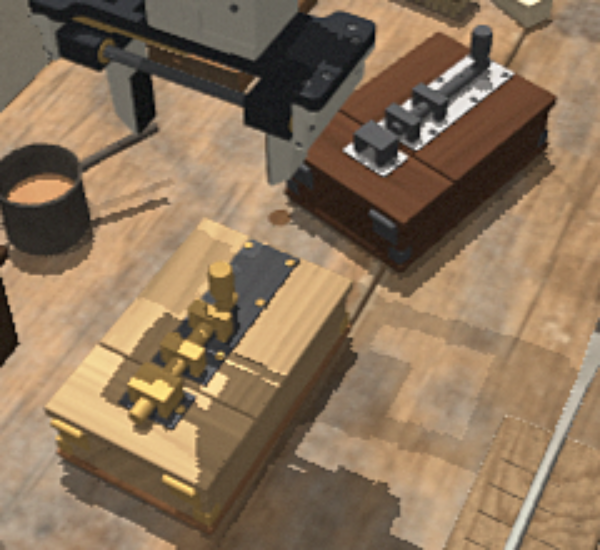

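Run:
```python
from h import *
m=camera_model("wrist")
for n,p,z in(("keeper 59",(222,235),90),("guide 26",(221,319),90),("guide -8",(220,390),90),("knob",(218,451),117)):
    print(n,fatz(m,(p[0]/2.3+220,p[1]/2.3),z).round(1))
```

```text
keeper 59 [563.  201.2  90. ]
guide 26 [561.7 166.1  90. ]
guide -8 [560.5 135.9  90. ]
knob [559.6 116.5 117. ]
```

The wrist view shows the bolt end sticking out past the keeper. The knob is at y ≈ -25.6 in the case's frame (home is -25), and it met a firm 27 N stop. The dark bolt still looks drawn back, and the gripper is clear.

```bash
python3 -c "
from plant import *
print(close_job())"
```

```text
the job is handed in; nothing more can be done
None
```

The light case's bolt is slid home through its keeper against the firm stop and released, the dark case's bolt was not touched, and the job is handed in.

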